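Board over the scrap tub

TASK

Slide the chopping board towards the sink until its round scrap hole hangs wholly over the mouth of the steel tub in the basin, then push the lemon and the garlic bulb along the board to the hole so that both drop into the tub. Do it all by pushing with the fingers: pick nothing up. Leave the board lying flat with its hole still over the tub, and do not disturb the things standing round it.

Things in the scene. Friction and masses are not known exactly. Their poses are not given: they have to be found in the camera images.
- board: Light wooden chopping board, 210 x 480 x 14 mm, about 0.95 kg, lying loose and flat on the slate (sliding it takes 4 to 9 N). Origin: centre of its underside. x runs across it (210 mm), y along it (480 mm); -y points to its right-hand end, with a round through-hole 90 mm across on the centre line, hole centre 173 mm from the board's middle.
- hole (a point): Centre of the board's 90 mm hole, at the height of the board's top face (14 mm over its underside). Axes as the board's.
- board_end (a point): Middle of the plain short end of the board (the left-hand end, away from the sink), on the top face: the 210 mm edge to push on.
- worktop_edge (a point): Point on the worktop's right-hand edge (z = 0), which runs nearly along x here. Beyond it the sink's stone rim lies 19 mm lower and ends 55 mm from the edge, where the basin begins. The board tips into the sink if its middle passes this edge.
- tub: Open steel scrap tub standing fixed in the stone basin to the right of the worktop: 180 x 133 mm outside, 80 mm high, walls 3 mm (mouth 174 x 127 mm inside). Origin: centre of its underside, on the basin floor at z = -0.113. x along its 180 mm side, y along its 133 mm side.
- tub_mouth (a point): Centre of the tub's mouth, at rim height (80 mm over its underside, 33 mm below the worktop). Axes as the tub's.
- lemon: Yellow lemon, 72 x 57 x 58 mm, about 0.11 kg, lying loose on the board; it can roll when pushed. Origin: on its underside as it lies at the start (turns with it when it rolls).
- lemon_mid (a point): Centre of the lemon.
- garlic: Whitish garlic bulb, 53 x 52 x 52 mm, about 0.03 kg, lying loose on the board. Origin: on its underside as it lies at the start.
- garlic_mid (a point): Centre of the garlic bulb.
- spice_jar: Spice jar, 42 mm across, 106 mm high, behind the board: a bystander. Origin: centre of its underside.
- egg_cup: Turned wooden egg cup, 47 mm across, 57 mm high, behind the board: a bystander. Origin: centre of its underside.
- weight_big: Brass bell weight, 43 mm across and high, behind the board: a bystander. Origin: centre of its underside.
- weight_mid: Smaller brass bell weight, 34 mm across and high, behind the board: a bystander. Origin: centre of its underside.
- salt_spoon: Small wooden spoon, 120 x 26 x 10 mm, lying at the left of the worktop: a bystander. Origin: its middle, underside.
- jam_jar: Jam jar with a gold lid, 64 mm across, 109 mm high, at the front left of the worktop: a bystander. Origin: centre of its underside.

How it is judged:
On the way, in this order (a step that is already met when the one before it is completed fails the run):
1. the board's hole hangs over the mouth of the tub, with the board flat and the lemon and the garlic still on it (x of hole in the frame of tub_mouth between -0.042 and 0.042 m and y of hole in the frame of tub_mouth between -0.019 and 0.019 m and angle between board's own z axis and vertical below 0.05 rad and height (world z) of each of lemon_mid, garlic_mid above 0.02 m), for 0.2 s.
2. the lemon and the garlic are in the tub (height (world z) of each of lemon_mid, garlic_mid below -0.025 m), for 0.2 s.
At the end, for the whole second after the job is handed in: The board lies flat and still on the worktop with the whole hole over the tub's mouth (hole centre within 42 mm of the mouth's centre along the tub's long side and 19 mm along its short side; tilt under 0.05 rad), and the lemon and the garlic bulb lie inside the tub (all of step 2 and x of hole in the frame of tub_mouth between -0.042 and 0.042 m and y of hole in the frame of tub_mouth between -0.019 and 0.019 m and angle between board's own z axis and vertical below 0.05 rad and height (world z) of hole between 0.005 and 0.022 m and linear speed of board below 0.01 m/s and x of lemon_mid in the frame of tub between -0.087 and 0.087 m and y of lemon_mid in the frame of tub between -0.0635 and 0.0635 m and x of garlic_mid in the frame of tub between -0.087 and 0.087 m and y of garlic_mid in the frame of tub between -0.0635 and 0.0635 m); the robot touches nothing.
It fails at once if the lemon or the garlic is lifted off the board (height (world z) of any of lemon_mid, garlic_mid above 0.075 m).
It fails at once if the board is lifted or tipped (height (world z) of board above 0.015 m or angle between board's own z axis and vertical above 0.1 rad).
It fails at once if a bystander is moved by more than 25 mm or knocked over (distance of any of spice_jar, egg_cup, weight_big, weight_mid, salt_spoon, jam_jar from where it was at the start of the episode above 0.025 m or angle between any of spice_jar, egg_cup, jam_jar's own z axis and vertical above 0.5 rad).
It also fails if it takes over 69 s, if anything falls off the work surface, if the arm or the gripper's body presses on something with over 40 N, if the wrist force passes 120 N, or if a joint passes its speed limit or range.

ROBOT

A 6-joint arm with a two-finger parallel gripper is mounted at the origin on a cart in front of the work surface, level with it; the furniture and walls round the work are solid. World frame = base frame: x ahead of the robot, y to its left, z up, the work surface at z = 0. Lengths are in m, angles in rad, forces in N, time in s.
With the tool pointing down it reaches from about 0.25 to 0.775 m from the base axis. Payload 4 kg.
Tool frame: the origin (TCP) lies at the very end of the fingers, on their centre line; the grasp point (between the pads) lies 19 mm behind it (robot.tcp_to_grasp is the distance from the TCP to the grasp point, in m); z points along the fingers, y is the line along which they close (so a half turn about z gives the same grasp; the last joint's range is limited). The gripper opens to 94 mm and grips with 3 to 60 N. Pads are 16 mm wide; open, the fingers measure 119 mm over their backs; the gripper's body (75 mm by 177 mm) begins 78 mm behind the grasp point.
Start: joints at [-1.284, 0.087, 1.371, -0, 1.684, -0.103], TCP at [0.209, -0.509, 0.206] pointing down, gripper open.
Joint ranges: [-3.1, 3.1], [-0.76, 2.03], [0.27, 2.55], [-1.08, 4.22], [0.17, 2.65], [-2.57, 2.57]. Speed limits (rad/s): [2.79, 2.79, 3.14, 3.14, 3.14, 3.14].

INTERFACE

Orientations are given as [roll, pitch, yaw] about the fixed x, y, z axes, in that order (R = Rz(yaw) Ry(pitch) Rx(roll)).
In Python, from bench import robot, viewer, workorder gives the robot as it stands (robot), with the cameras (viewer) and the job (workorder).
- The arm moves only by the tool step_hand, called in YAML: its name, and indented under it one key for each argument. Schema: {"type":"object","properties":{"increments":{"type":"array","items":{"type":"array","prefixItems":[{"type":"number"},{"type":"array","items":{"type":"number"},"minItems":3,"maxItems":3},{"type":"number"}],"minItems":3,"maxItems":3},"minItems":1,"maxItems":20},"only":{"type":"string"},"quiet":{"type":"boolean"},"lines":{"type":"string"}},"required":["increments"],"additionalProperties":false}. increments is a list of rows, 1 to 20 of them, each written [opening, [dx, dy, dz], turn]: the finger opening in m, then dx, dy, dz in a scale on which 1.0 is 0.2 m, then a turn about the tool's z in parts of the range, where 1.0 means 2 rad; each row shifts and turns the commanded pose from where the row before left it, along the tool's axes as they then stand; what a row does not reach is not made up. A row lasts 1/12 s, in which the tool goes at most 0.0417 m and 0.125 rad, less where a joint would pass 70% of its speed; a pose out of reach is approached as far as the arm can. The fingers move at their own pace and stop on an object; the grip force is fixed at half the most. Time passes only in rows, so rows that do not move let the fingers close. The tool returns the time, the measured TCP pose, the force, the opening and the grip force at its end. only (a regular expression) keeps the lines of the reply that match it, lines (a string "A,B") keeps lines A to B, and quiet returns only ok. No shift or turn number may pass 1 either way. Input that does not fit is refused with a message, and nothing moves.
- robot.get_obs(): the state, without advancing time (a new reading comes with each control period).
- viewer.snapshot(name): name is "scene" or "top"; returns a dict with "color" (400x640x3 uint8, blue, green, red), "fx", "fy", "cx", "cy" (pixels), "extrinsics" (4x4, takes a point from world to camera coordinates). Camera axes: x right, y down, z forward; pixel columns grow to the right and rows downward; lengths in m; the calibration is good to about 2 mm. A picture is of the moment at which its call begins. There is no depth.
- workorder.close_job(): hands the job in; it is judged then, once.
The state is a dict: "time": time; "joint_positions": joint angles; "qvel": joint speeds; "joint_torque": joint torques, N m; "tool_pos": TCP position; "ee_rot": TCP orientation; "wrist_force": force on the tool from outside, world axes, zero at the start; "wrist_torque": the same for the moment, N m; "width": finger opening in m; "finger_force": force on a finger pad.
Only numpy, scipy, OpenCV 4.12 (cv2) and the standard library are available. Lean on these libraries where they do the work, as an engineer would, in place of code of your own. Each camera call takes 0.05 s, during which the arm holds its last target. There are 200 camera calls.

## Working session

There is one attempt and no reset: what is moved stays moved. The work goes in short steps, Python scripts to look and compute and a tool call to move; the robot and the scene stay as the last step left them, time stands still between calls to the robot, and variables do not carry over. Pictures are saved under pics/ and viewed, at most 13 in all, crops included, and the job is handed in when it is done.

```bash
ls; mkdir -p pics; python3 - <<'E'
from bench import robot, viewer, workorder
import cv2,numpy as np
for n in("scene","top"):
    s=viewer.snapshot(n); cv2.imwrite(f"pics/{n}0.png",s["color"]); print(n,s["fx"],s["fy"],s["cx"],s["cy"]); print(np.round(s["extrinsics"],4).tolist())
o=robot.get_obs(); print(o["time"],o["tool_pos"],o["ee_rot"],o["width"])
E
```

```text
bench.py
pics
scene 444.9503652559714 444.9503652559714 322.5986919029042 201.09796988234635
[[-0.8578, -0.5138, -0.0125, 0.4207], [-0.3598, 0.6177, -0.6992, 0.2336], [0.367, -0.5953, -0.7148, 0.8825], [0.0, 0.0, 0.0, 1.0]]
top 417.88213040630205 417.88213040630205 311.32215157264716 199.4218801509422
[[-0.0006, -0.9999, -0.016, -0.047], [-0.9972, 0.0018, -0.0754, 0.5217], [0.0754, 0.0159, -0.997, 1.2388], [0.0, 0.0, 0.0, 1.0]]
0.1 [ 0.20885341 -0.50826985  0.2044409 ] [-3.13966236e+00 -1.75591322e-04  3.89805853e-01] 0.09384275421738168
```

View pics/top0.png

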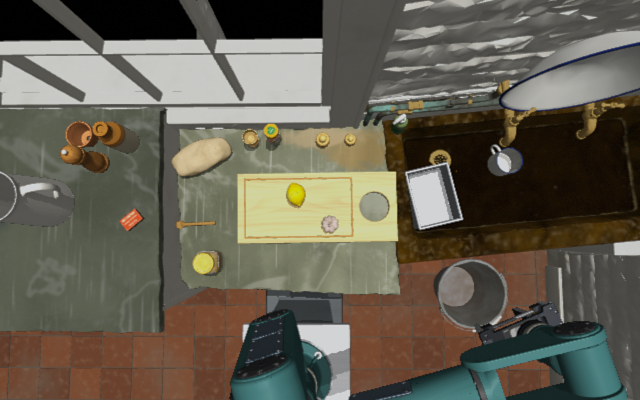

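View pics/scene0.png

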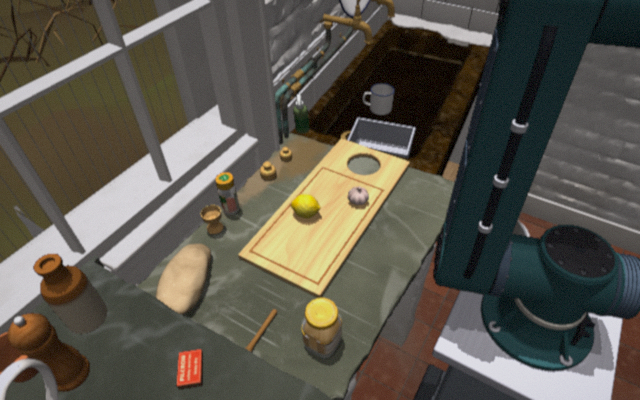

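The top view shows the board spanning (238,173) to (397,242), its hole at (374,207), the lemon at (296,195), the garlic at (330,225) and the tub around (433,196). The scene view shows the same layout from the left, with the hole at (363,163), the tub at (382,137), the lemon at (306,205) and the garlic at (358,197).

```bash
cat > h.py <<'E'
from bench import robot, viewer, workorder
import cv2,numpy as np
def cam(s):
    E=s["extrinsics"];R=E[:3,:3];return np.array([[s["fx"],0,s["cx"]],[0,s["fy"],s["cy"]],[0,0,1]]),R,E[:3,3]
def plane(s,uv,z):
    K,R,t=cam(s);c=-R.T@t;o=[]
    for u,v in np.reshape(uv,(-1,2)):
        d=R.T@np.linalg.solve(K,[u,v,1.]);o.append(c+d*(z-c[2])/d[2])
    return np.array(o)
def tri(a,b,pa,pb):
    P=[cam(s)[0]@np.c_[cam(s)[1],cam(s)[2]] for s in(a,b)]
    X=cv2.triangulatePoints(P[0],P[1],np.reshape(np.float64(pa),(2,1)),np.reshape(np.float64(pb),(2,1)));return (X[:3]/X[3]).ravel()
def big(m,roi):
    z=np.zeros_like(m);x0,y0,x1,y1=roi;z[y0:y1,x0:x1]=m[y0:y1,x0:x1]
    c=cv2.findContours(z,cv2.RETR_EXTERNAL,cv2.CHAIN_APPROX_NONE)[0];return max(c,key=cv2.contourArea)
def cen(c):
    m=cv2.moments(c);return m["m10"]/m["m00"],m["m01"]/m["m00"]
def hsv(s):return cv2.cvtColor(s["color"],cv2.COLOR_BGR2HSV)
def wood(s):return cv2.inRange(hsv(s),(12,40,150),(30,170,255))
def lemon(s):return cv2.inRange(hsv(s),(20,190,80),(35,255,255))
def garlic(s):return cv2.inRange(hsv(s),(0,0,60),(179,75,255))|cv2.inRange(hsv(s),(140,0,60),(179,255,255))
def quad(c):
    h=cv2.convexHull(c)
    for e in np.arange(2,25,.5):
        q=cv2.approxPolyDP(h,e,True)
        if len(q)<=4:return q.reshape(-1,2)
E
python3 - <<'E'
from h import *
S=viewer.snapshot("scene");T=viewer.snapshot("top")
for n,s,roiB,roiL,roiG,roiT,roiH in(("top",T,(230,165,402,250),(275,175,320,215),(316,210,345,240),(400,155,470,235),(355,187,392,225)),("scene",S,(230,130,420,300),(280,185,330,225),(342,182,375,212),(335,110,425,160),(340,148,385,178))):
    b=big(wood(s),roiB);q=quad(b);print(n,"board",q.tolist(),cv2.minAreaRect(b));print(np.round(plane(s,q,.014),4).tolist())
    l=cen(big(lemon(s),roiL));g=big(garlic(s),roiG);print("lemon",l,"garlic",cen(g),cv2.boundingRect(g))
    hm=big(cv2.bitwise_not(wood(s)),roiH);print("hole",cen(hm),cv2.boundingRect(hm),plane(s,cen(hm),.014))
    t=big(cv2.inRange(hsv(s),(0,0,110),(179,60,255)),roiT);q=quad(t);print("tub",q.tolist(),cv2.minAreaRect(t));print(np.round(plane(s,q,-.033),4).tolist())
    if n=="top":L0,G0=l,cen(g)
    else:print("lemon3",tri(T,S,L0,l),"garlic3",tri(T,S,G0,cen(g)))
v=np.hstack([cv2.resize(T["color"][150:240,350:480],None,fx=3,fy=4,interpolation=2),cv2.resize(S["color"][105:195,320:450],None,fx=3,fy=4,interpolation=2)])
cv2.imwrite("pics/crop.png",v)
E
```

```text
top board [[395, 173], [397, 240], [237, 242], [237, 174]] ((316.4779968261719, 203.71975708007812), (76.61077880859375, 160.04100036621094), 89.1756591796875)
[[0.6019, -0.301, 0.014], [0.3999, -0.3038, 0.014], [0.394, 0.1762, 0.014], [0.6002, 0.1789, 0.014]]
lemon (295.48228228228226, 193.82222222222222) garlic (331.1334185848252, 225.13427109974424) (316, 214, 29, 22)
hole (374.13962163602446, 205.9078070876632) (360, 192, 29, 29) [[ 0.50214155 -0.23677386  0.014     ]]
tub [[447, 162], [462, 219], [420, 229], [405, 172]] ((433.3236083984375, 195.29412841796875), (60.39137268066406, 45.11162567138672), 75.96376037597656)
[[0.6427, -0.4731, -0.033], [0.4638, -0.515, -0.033], [0.4329, -0.3844, -0.033], [0.6115, -0.3411, -0.033]]
scene board [[408, 161], [319, 294], [239, 255], [343, 134]] ((323.7322082519531, 208.15731811523438), (90.05619049072266, 172.60769653320312), 34.11447525024414)
[[0.4029, -0.3028, 0.014], [0.3937, 0.1754, 0.014], [0.5985, 0.1795, 0.014], [0.6129, -0.3197, 0.014]]
lemon (305.51123254401944, 203.74377656344868) garlic (357.98473282442745, 195.29643765903307) (348, 187, 21, 18)
hole (363.34748904617453, 163.47994607347488) (347, 153, 33, 21) [[ 0.50235772 -0.2333944   0.014     ]]
tub [[356, 119], [414, 127], [407, 154], [348, 140]] ((380.6240234375, 135.56800842285156), (64.9354248046875, 29.337215423583984), 10.30484676361084)
[[0.6446, -0.4639, -0.033], [0.4684, -0.5162, -0.033], [0.4348, -0.3841, -0.033], [0.6148, -0.3561, -0.033]]
lemon3 [ 0.53663712 -0.00110899  0.04802648] garlic3 [ 0.44783435 -0.10480463  0.03103163]
```

View pics/crop.png

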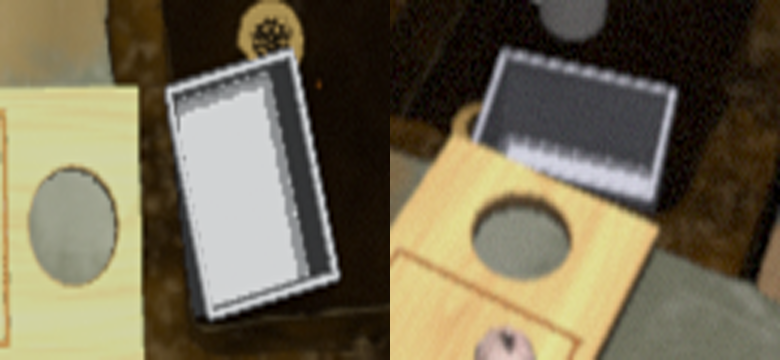

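The crop confirms the tub's rim corners (top view about (405,173), (448,163), (463,219), (420,229)). They measure 184 x 134 mm, which fits 180 x 133, and put the mouth centre near (0.538, -0.427) with yaw of about 13°. The hole is near (0.501, -0.236), so the board needs about 193 mm in -y and 30 mm in +x. I'll push on the left end with both fingers open.

The rows are not in the units I measure in: shifts go in shares of 0.2 m and turns go in shares of 2 rad. I convert before sending: -0.119 rad is -0.0595.

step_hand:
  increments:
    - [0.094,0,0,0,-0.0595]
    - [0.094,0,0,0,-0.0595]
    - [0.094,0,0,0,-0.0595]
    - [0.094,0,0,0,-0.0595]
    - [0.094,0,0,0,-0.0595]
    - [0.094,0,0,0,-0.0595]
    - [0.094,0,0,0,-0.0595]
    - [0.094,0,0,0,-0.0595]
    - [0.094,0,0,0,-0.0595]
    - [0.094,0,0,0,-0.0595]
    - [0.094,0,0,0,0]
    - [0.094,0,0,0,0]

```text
refused: increments[0]: [0.094, 0, 0, 0, -0.0595] is too long (schema: maxItems 3). Nothing was moved.
```

I used the wrong layout. The manual says rows with the three-number parts in brackets of their own; once more.

step_hand:
  increments:
    - [0.094,[0,0,0],-0.0595]
    - [0.094,[0,0,0],-0.0595]
    - [0.094,[0,0,0],-0.0595]
    - [0.094,[0,0,0],-0.0595]
    - [0.094,[0,0,0],-0.0595]
    - [0.094,[0,0,0],-0.0595]
    - [0.094,[0,0,0],-0.0595]
    - [0.094,[0,0,0],-0.0595]
    - [0.094,[0,0,0],-0.0595]
    - [0.094,[0,0,0],-0.0595]
    - [0.094,[0,0,0],0]
    - [0.094,[0,0,0],0]

```text
time: 1.2
tool_pos: [0.209, -0.5086, 0.2052]
ee_rot: [-3.141, -0.0, 1.577]
wrist_force: [-0.0, 0.0, 0.1]
width: 0.0939
finger_force: 0.0
```

In the tool's units: 0.0362 m is 0.181, 0.014 m is 0.07.

step_hand:
  increments:
    - [0.094,[0.181,0.07,0],0]
    - [0.094,[0.181,0.07,0],0]
    - [0.094,[0.181,0.07,0],0]
    - [0.094,[0.181,0.07,0],0]
    - [0.094,[0.181,0.07,0],0]
    - [0.094,[0.181,0.07,0],0]
    - [0.094,[0.181,0.07,0],0]
    - [0.094,[0.181,0.07,0],0]
    - [0.094,[0.181,0.07,0],0]
    - [0.094,[0.181,0.07,0],0]
    - [0.094,[0.181,0.07,0],0]
    - [0.094,[0.181,0.07,0],0]
    - [0.094,[0.181,0.07,0],0]
    - [0.094,[0.181,0.07,0],0]
    - [0.094,[0.181,0.07,0],0]
    - [0.094,[0.181,0.07,0],0]
    - [0.094,[0.181,0.07,0],0]
    - [0.094,[0.181,0.07,0],0]
    - [0.094,[0.181,0.07,0],0]
    - [0.094,[0.181,0.07,0],0]

```text
time: 2.87
tool_pos: [0.4827, 0.2198, 0.2054]
ee_rot: [3.141, 0.0, 1.577]
wrist_force: [0.0, -0.2, 0.6]
width: 0.0941
finger_force: 0.0
```

In the tool's units: 0.035 m is 0.175, 0.03 m is 0.15.

step_hand:
  increments:
    - [0.094,[0,0,0.15],0]
    - [0.094,[0,0,0.175],0]
    - [0.094,[0,0,0.175],0]
    - [0.094,[0,0,0.175],0]
    - [0.094,[0,0,0.15],0]
    - [0.094,[0,0,0.1],0]
    - [0.094,[0,0,0.05],0]
    - [0.094,[0,0,0],0]
    - [0.094,[0,0,0],0]

```text
time: 3.62
tool_pos: [0.4828, 0.2178, 0.0109]
ee_rot: [3.141, 0.0, 1.579]
wrist_force: [0.2, 0.1, 0.5]
width: 0.0938
finger_force: 0.0
```

In the tool's units: -0.01 m is -0.05, -0.008 m is -0.04.

step_hand:
  increments:
    - [0.094,[-0.025,0,0.025],0]
    - [0.094,[-0.05,0,0],0]
    - [0.094,[-0.04,0,0],0]
    - [0.094,[-0.02,0,0],0]
    - [0.094,[-0.01,0,0],0]
    - [0.094,[-0.005,0,0],0]
    - [0.094,[-0.01,0.0015,0],0]
    - [0.094,[-0.015,0.0025,0],0]
    - [0.094,[-0.02,0.0035,0],0]
    - [0.094,[-0.025,0.004,0],0]
    - [0.094,[-0.025,0.004,0],0]
    - [0.094,[-0.025,0.004,0],0]
    - [0.094,[-0.025,0.004,0],0]
    - [0.094,[-0.025,0.004,0],0]
    - [0.094,[-0.02,0.0035,0],0]
    - [0.094,[-0.015,0.0025,0],0]
    - [0.094,[-0.01,0.0015,0],0]
    - [0.094,[-0.005,0,0],0]
    - [0.094,[0,0,0],0]

```text
time: 5.2
tool_pos: [0.4901, 0.147, 0.0059]
ee_rot: [3.141, -0.007, 1.579]
wrist_force: [-1.2, 7.7, 2.0]
width: 0.0941
finger_force: 3.9
```

```bash
cat > look.py <<'E'
from h import *
import sys
S=viewer.snapshot("scene");T=viewer.snapshot("top")
def obs():
    m=wood(T);b=big(cv2.morphologyEx(m,cv2.MORPH_CLOSE,np.ones((9,9))),(225,150,475,260));q=quad(b)
    print("corners",np.round(plane(T,q,.014)[:,:2],3).tolist())
    # hole: non-wood circular blob inside filled board
    f=cv2.drawContours(np.zeros_like(m),[cv2.convexHull(b)],-1,255,-1);f=cv2.erode(f,np.ones((9,9)))
    k=cv2.morphologyEx(f&~m,cv2.MORPH_OPEN,np.ones((5,5)))
    for c in cv2.findContours(k,cv2.RETR_EXTERNAL,cv2.CHAIN_APPROX_NONE)[0]:
        if cv2.contourArea(c)>60:
            p=cen(c);print("blob",np.round(p,1),cv2.boundingRect(c),np.round(plane(T,p,.014)[0,:2],4),"at z.04",np.round(plane(T,p,.04)[0,:2],4))
    try:
        l=[]
        for s,r in((T,(240,150,470,250)),(S,(225,110,425,260))):l.append(cen(big(lemon(s),r)))
        print("lemon",np.round(l,1).tolist(),np.round(tri(T,S,*l),4))
    except Exception as e:print("no lemon",e)
obs()
if len(sys.argv)>1:
    cv2.imwrite(f"pics/{sys.argv[1]}.png",np.hstack([T["color"][110:310,210:490],S["color"][60:320,200:460][:200]]) if 0 else np.hstack([cv2.resize(T["color"][110:310,210:490],(448,320)),cv2.resize(S["color"][90:290,220:440],(352,320))]))
E
python3 look.py push1
```

```text
corners [[0.611, -0.34], [0.403, -0.343], [0.403, 0.11], [0.606, 0.139]]
blob [356.6 228.2] (350, 224, 13, 9) [ 0.4352 -0.1835] at z.04 [ 0.4351 -0.1811]
blob [315.6 228.8] (292, 224, 44, 9) [ 0.4336 -0.0603] at z.04 [ 0.4334 -0.0605]
blob [387.6 228.3] (367, 223, 40, 12) [ 0.4347 -0.2763] at z.04 [ 0.4346 -0.272 ]
blob [290.7 199.7] (283, 196, 16, 8) [0.5214 0.0148] at z.04 [0.5195 0.0131]
blob [276.9 190.9] (261, 186, 37, 13) [0.548 0.057] at z.04 [0.5455 0.0544]
blob [308.6 192.4] (300, 182, 18, 22) [ 0.5435 -0.0392] at z.04 [ 0.5411 -0.0398]
blob [386.1 198.3] (366, 181, 40, 38) [ 0.5251 -0.2729] at z.04 [ 0.5231 -0.2687]
blob [369.4 164.2] (358, 157, 27, 13) [ 0.629  -0.2239] at z.04 [ 0.6248 -0.2207]
blob [316.1 166. ] (286, 155, 58, 19) [ 0.624  -0.0622] at z.04 [ 0.6199 -0.0623]
lemon [[308.9, 191.8], [312.4, 192.0]] [ 0.5422 -0.0407  0.0502]
```

View pics/push1.png

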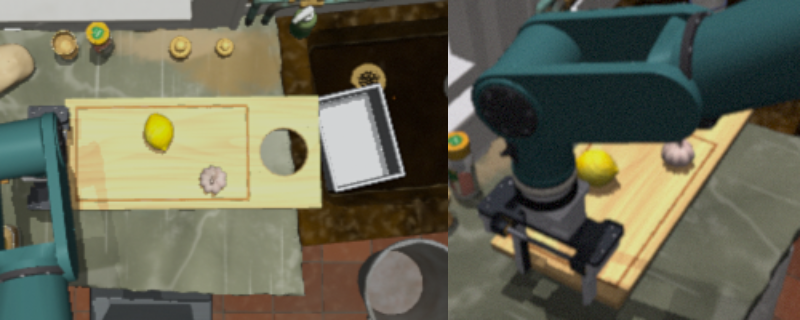

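The left panel shows the board moved about 40 mm towards the sink with its hole at (283,152) in the crop. The lemon at (158,132) and the garlic at (212,180) have ridden along, so I'll continue.

In the tool's units: -0.005 m is -0.025, -0.004 m is -0.02.

step_hand:
  increments:
    - [0.094,[-0.01,0.0015,0],0]
    - [0.094,[-0.015,0.0025,0],0]
    - [0.094,[-0.02,0.0035,0],0]
    - [0.094,[-0.025,0.004,0],0]
    - [0.094,[-0.025,0.004,0],0]
    - [0.094,[-0.025,0.004,0],0]
    - [0.094,[-0.025,0.004,0],0]
    - [0.094,[-0.025,0.004,0],0]
    - [0.094,[-0.025,0.004,0],0]
    - [0.094,[-0.025,0.004,0],0]
    - [0.094,[-0.025,0.004,0],0]
    - [0.094,[-0.025,0.004,0],0]
    - [0.094,[-0.025,0.004,0],0]
    - [0.094,[-0.025,0.004,0],0]
    - [0.094,[-0.025,0.004,0],0]
    - [0.094,[-0.025,0.004,0],0]
    - [0.094,[-0.02,0.003,0],0]
    - [0.094,[-0.015,0.0025,0],0]
    - [0.094,[-0.01,0.0015,0],0]
    - [0.094,[-0.005,0,0],0]

```text
time: 6.97
tool_pos: [0.5042, 0.0636, 0.0059]
ee_rot: [3.141, -0.007, 1.579]
wrist_force: [-1.3, 9.7, 2.2]
width: 0.0941
finger_force: 4.7
```

step_hand:
  increments:
    - [0.094,[-0.01,0.0015,0],0]
    - [0.094,[-0.015,0.0025,0],0]
    - [0.094,[-0.02,0.0035,0],0]
    - [0.094,[-0.025,0.004,0],0]
    - [0.094,[-0.025,0.004,0],0]
    - [0.094,[-0.025,0.004,0],0]
    - [0.094,[-0.02,0.0035,0],0]
    - [0.094,[-0.015,0.0025,0],0]
    - [0.094,[-0.01,0.0015,0],0]
    - [0.094,[-0.005,0,0],0]
    - [0.094,[0,0,0],0]

```text
time: 7.88
tool_pos: [0.5099, 0.0296, 0.0059]
ee_rot: [3.141, -0.007, 1.58]
wrist_force: [-0.9, 9.1, 3.4]
width: 0.0938
finger_force: 4.4
```

```bash
python3 look.py push2
```

```text
corners [[0.624, 0.02], [0.669, -0.45], [0.424, -0.459], [0.418, -0.013]]
blob [395.7 221.7] (389, 218, 14, 8) [ 0.4545 -0.3008] at z.04 [ 0.4539 -0.296 ]
blob [427.4 221.7] (406, 217, 40, 12) [ 0.4544 -0.3955] at z.04 [ 0.4539 -0.3887]
blob [348.7 222.3] (316, 217, 59, 10) [ 0.4528 -0.1598] at z.04 [ 0.4523 -0.1579]
blob [323.1 207.8] (318, 204, 13, 10) [ 0.4967 -0.0832] at z.04 [ 0.4952 -0.0828]
blob [330.5 193.5] (324, 190, 14, 8) [ 0.54   -0.1055] at z.04 [ 0.5377 -0.1047]
blob [312.8 185.1] (295, 176, 42, 26) [ 0.5655 -0.0519] at z.04 [ 0.5626 -0.0522]
blob [426.1 192.1] (405, 175, 42, 38) [ 0.5435 -0.3936] at z.04 [ 0.5411 -0.3869]
blob [348.1 185.7] (339, 175, 19, 23) [ 0.5635 -0.159 ] at z.04 [ 0.5607 -0.1571]
blob [364.3 173.8] (357, 171, 16, 7) [ 0.5995 -0.2081] at z.04 [ 0.596  -0.2052]
blob [324.5 161.2] (315, 156, 18, 11) [ 0.6387 -0.0876] at z.04 [ 0.6343 -0.0872]
blob [439.  159.3] (434, 155, 11, 9) [ 0.6432 -0.4346] at z.04 [ 0.6387 -0.427 ]
blob [394.4 158.9] (360, 154, 70, 12) [ 0.645  -0.2997] at z.04 [ 0.6405 -0.2949]
lemon [[348.5, 185.0], [333.5, 162.2]] [ 0.5575 -0.1595  0.0503]
```

View pics/push2.png

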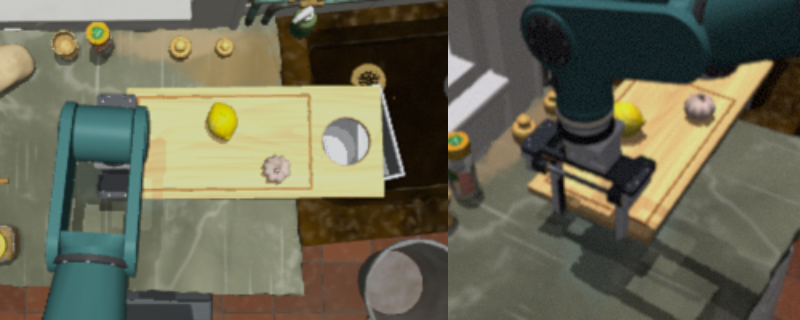

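The board now covers most of the tub, with the hole at crop (346,141) and both items riding along. About 35 mm remains, so I'll do 30 mm and then measure carefully.

In the tool's units: -0.005 m is -0.025, -0.003 m is -0.015.

step_hand:
  increments:
    - [0.094,[-0.01,0.0015,0],0]
    - [0.094,[-0.015,0.0025,0],0]
    - [0.094,[-0.02,0.0035,0],0]
    - [0.094,[-0.025,0.004,0],0]
    - [0.094,[-0.025,0.004,0],0]
    - [0.094,[-0.02,0.0035,0],0]
    - [0.094,[-0.015,0.0025,0],0]
    - [0.094,[-0.01,0.0015,0],0]
    - [0.094,[-0.005,0,0],0]
    - [0.094,[0,0,0],0]

```text
time: 8.82
tool_pos: [0.5147, 0.0008, 0.0059]
ee_rot: [3.142, -0.007, 1.58]
wrist_force: [-1.3, 9.1, 3.8]
width: 0.0941
finger_force: 4.6
```

```bash
cat > hole.py <<'E'
from h import *
T=viewer.snapshot("top")
m=wood(T);x0,y0,x1,y1=400,165,480,225
z=np.zeros_like(m);z[y0:y1,x0:x1]=cv2.bitwise_not(m)[y0:y1,x0:x1]
z=cv2.morphologyEx(z,cv2.MORPH_OPEN,np.ones((5,5)))
for c in cv2.findContours(z,cv2.RETR_EXTERNAL,cv2.CHAIN_APPROX_NONE)[0]:
    if 300<cv2.contourArea(c)<1500:
        (u,v),r=cv2.minEnclosingCircle(c);p=plane(T,(u,v),.014)[0,:2]
        d=p-[.538,-.4275];a=np.arctan2(.0419,.1789);R=np.array([[np.cos(a),np.sin(a)],[-np.sin(a),np.cos(a)]])
        print("circ",np.round((u,v,r),1),p,cen(c),plane(T,cen(c),.014)[0,:2],"in tub",R@d)
# board long edges sampled by columns, right end by rows
top=[];bot=[]
for u in range(350,440,5):
    w=np.flatnonzero(m[140:250,u])+140;top.append((u,w.min()-.5));bot.append((u,w.max()+.5))
for n,e in(("back",top),("front",bot)):
    P=plane(T,e,.014);k=np.polyfit(P[:,1],P[:,0],1);print(n,"slope",k[0],"x at hole",np.polyval(k,-.425))
re=[np.flatnonzero(m[v,400:490]).max()+400.5 for v in range(170,225,5)]
print("right edge u",re,"y",plane(T,(np.median(re),198),.014)[0,1])
E
python3 hole.py
```

```text
circ [435.5 196.4  14.9] [ 0.5305252  -0.42144449] (435.42694595293506, 196.2619601758469) [ 0.53094264 -0.4212351 ] in tub [-0.00589696  0.0076005 ]
back slope 0.2299380340439674 x at hole 0.6244036724981358
front slope -0.008706651250314107 x at hole 0.42590280371195677
right edge u [np.float64(457.5), np.float64(457.5), np.float64(413.5), np.float64(446.5), np.float64(457.5), np.float64(457.5), np.float64(451.5), np.float64(449.5), np.float64(457.5), np.float64(447.5), np.float64(414.5)] y -0.46924248986467987
```

In the tool's units: -0.04 m is -0.2, 0.008 m is 0.04.

step_hand:
  increments:
    - [0.094,[-0.01,0,0],0]
    - [0.094,[-0.01,0,0],0]
    - [0.094,[-0.01,0,0],0]
    - [0.094,[-0.005,0,0],0]
    - [0.094,[0,0,0],0]
    - [0.094,[0.04,0,0],0]
    - [0.094,[0.1,0,0],0]
    - [0.094,[0.05,0,-0.15],0]
    - [0.094,[0,0,-0.2],0]
    - [0.094,[0,0,-0.2],0]
    - [0.094,[0,0,0],0]

```text
time: 9.78
tool_pos: [0.5199, 0.028, 0.1249]
ee_rot: [3.125, 0.002, 1.581]
wrist_force: [0.5, -0.5, 1.7]
width: 0.094
finger_force: 0.0
```

```bash
python3 hole.py; python3 look.py a|grep lemon; python3 - <<'E'
from h import *
S=viewer.snapshot("scene");T=viewer.snapshot("top")
for n,s,r in(("t",T,(370,205,410,232)),("s",S,(380,130,440,190))):
    h=hsv(s);m=cv2.inRange(h,(0,0,60),(179,80,255))|cv2.inRange(h,(130,0,60),(179,255,255));
    x0,y0,x1,y1=r
    for c in cv2.findContours(np.ascontiguousarray(m[y0:y1,x0:x1]),0,1)[0]:
        if cv2.contourArea(c)>40:print(n,cv2.contourArea(c),np.add(cen(c),(x0,y0)))
E
```

```text
back slope 0.22981512176304938 x at hole 0.6245883404800845
front slope -0.010936742974524573 x at hole 0.427364025479878
right edge u [np.float64(459.5), np.float64(459.5), np.float64(433.5), np.float64(449.5), np.float64(460.5), np.float64(460.5), np.float64(453.5), np.float64(451.5), np.float64(460.5), np.float64(445.5), np.float64(417.5)] y -0.47522697588252993
lemon [[360.6, 183.2], [229.1, 179.2]] [ 0.6929 -0.0951  0.0114]
t 48.0 [392.51388889 227.94444444]
t 688.5 [390.34301622 215.00411523]
s 1002.5 [411.07248545 179.45469659]
s 117.5 [384.1787234  148.15886525]
```

View pics/a.png

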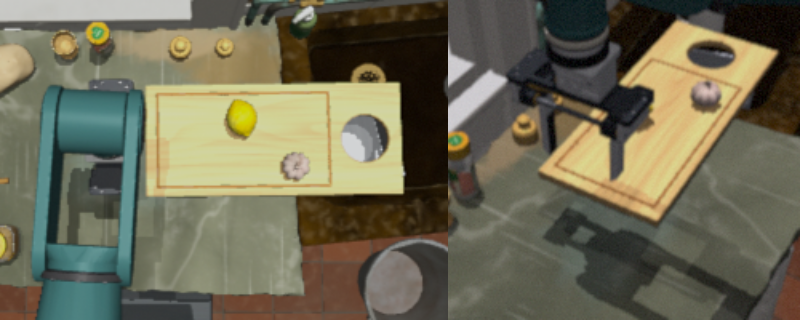

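The board is now about 6 mm further on, so the hole at crop (364,138) sits near (0.531, -0.427), wholly over the tub. The lemon is at crop (241,118), about (0.563, -0.194), and the garlic is at crop (296,165), about (0.478, -0.294). I'll take the garlic first, cradled by the two fingers 30 mm apart and pushed along the line to the hole.

In the tool's units: -0.0288 m is -0.144, -0.0202 m is -0.101, -0.125 rad is -0.0625.

step_hand:
  increments:
    - [0.03,[0,0,0],-0.0625]
    - [0.03,[0,0,0],-0.0625]
    - [0.03,[0,0,0],-0.0625]
    - [0.03,[-0.072,-0.0505,0],0]
    - [0.03,[-0.144,-0.101,0],0]
    - [0.03,[-0.144,-0.101,0],0]
    - [0.03,[-0.144,-0.101,0],0]
    - [0.03,[-0.144,-0.101,0],0]
    - [0.03,[-0.144,-0.101,0],0]
    - [0.03,[-0.144,-0.101,0],0]
    - [0.03,[-0.144,-0.101,0],0]
    - [0.03,[-0.072,-0.0505,0],0]
    - [0.03,[0,0,0],0]
    - [0.03,[0,0,0],0]

```text
time: 11.2
tool_pos: [0.4497, -0.2461, 0.1134]
ee_rot: [-3.14, -0.004, 1.952]
wrist_force: [-0.3, 1.0, -0.5]
width: 0.0302
finger_force: 0.0
```

In the tool's units: 0.03 m is 0.15, 0.008 m is 0.04.

step_hand:
  increments:
    - [0.03,[0.015,0.02,0.15],0]
    - [0.03,[0,0.02,0.15],0]
    - [0.03,[0,0,0.11],0]
    - [0.03,[0,0,0.04],0]
    - [0.03,[0,0,0.015],0]
    - [0.03,[0,0,0],0]

```text
time: 11.7
tool_pos: [0.4571, -0.2393, 0.022]
ee_rot: [-3.141, -0.001, 1.956]
wrist_force: [0.1, -0.2, 0.1]
width: 0.0296
finger_force: 0.0
```

```bash
python3 look.py b|grep -v blob
```

```text
corners [[0.635, -0.495], [0.43, -0.495], [0.424, -0.016], [0.63, -0.013]]
lemon [[360.4, 182.6], [334.0, 153.3]] [ 0.5692 -0.1922  0.0511]
```

View pics/b.png

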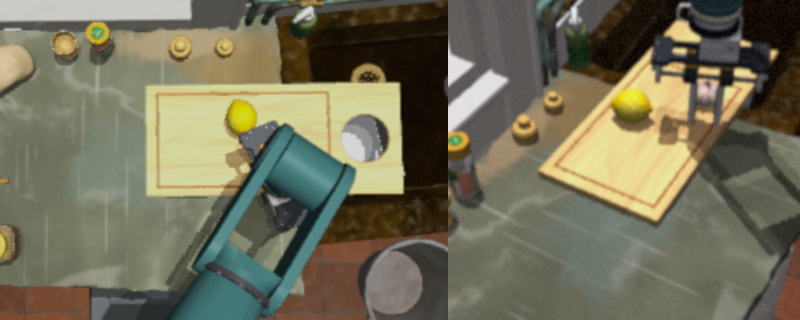

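Fingers are lowered behind the garlic (right panel, (705,95)), with the lemon clear at (632,105). Pushing.

In the tool's units: -0.008 m is -0.04, -0.006 m is -0.03.

step_hand:
  increments:
    - [0.03,[-0.04,0,0],0]
    - [0.03,[-0.03,0,0],0]
    - [0.03,[-0.02,0,0],0]
    - [0.03,[-0.015,0,0],0]
    - [0.03,[-0.015,0,0],0]
    - [0.03,[-0.015,0,0],0]
    - [0.03,[-0.02,0,0],0]
    - [0.03,[-0.025,0,0],0]
    - [0.03,[-0.03,0,0],0]
    - [0.03,[-0.03,0,0],0]
    - [0.03,[-0.03,0,0],0]
    - [0.03,[-0.03,0,0],0]
    - [0.03,[-0.03,0,0],0]
    - [0.03,[-0.03,0,0],0]
    - [0.03,[-0.03,0,0],0]
    - [0.03,[-0.03,0,0],0]
    - [0.03,[-0.025,0,0],0]
    - [0.03,[-0.02,0,0],0]
    - [0.03,[-0.015,0,0],0]
    - [0.03,[-0.01,0,0],0]

```text
time: 13.47
tool_pos: [0.4941, -0.3316, 0.0225]
ee_rot: [-3.142, 0.0, 1.955]
wrist_force: [0.2, 0.5, 0.1]
width: 0.0299
finger_force: 0.1
```

```bash
python3 look.py c|grep -v blob
```

```text
corners [[0.635, -0.495], [0.43, -0.235], [0.424, -0.016], [0.673, -0.086]]
lemon [[360.6, 183.1], [334.2, 153.2]] [ 0.5681 -0.1923  0.0517]
```

View pics/c.png

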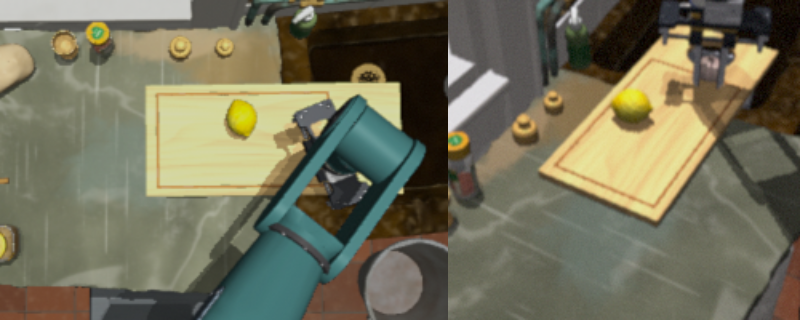

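The garlic is still cradled between the fingers, at (710,68) in the right panel. I'll push another 72 mm, then back off and rise.

In the tool's units: -0.006 m is -0.03, -0.005 m is -0.025.

step_hand:
  increments:
    - [0.03,[-0.015,0,0],0]
    - [0.03,[-0.02,0,0],0]
    - [0.03,[-0.025,0,0],0]
    - [0.03,[-0.03,0,0],0]
    - [0.03,[-0.03,0,0],0]
    - [0.03,[-0.03,0,0],0]
    - [0.03,[-0.03,0,0],0]
    - [0.03,[-0.03,0,0],0]
    - [0.03,[-0.03,0,0],0]
    - [0.03,[-0.03,0,0],0]
    - [0.03,[-0.03,0,0],0]
    - [0.03,[-0.025,0,0],0]
    - [0.03,[-0.02,0,0],0]
    - [0.03,[-0.015,0,0],0]
    - [0.03,[0,0,0],0]
    - [0.03,[0,0,0],0]

```text
time: 14.9
tool_pos: [0.5209, -0.398, 0.0224]
ee_rot: [-3.142, -0.0, 1.955]
wrist_force: [0.3, -0.3, -0.6]
width: 0.0301
finger_force: 0.0
```

step_hand:
  increments:
    - [0.03,[0.05,0,-0.05],0]
    - [0.03,[0.15,0,-0.1],0.0625]
    - [0.03,[0.15,0,-0.1],0.0625]
    - [0.03,[0.15,0,-0.15],0.0625]
    - [0.03,[0.15,0,-0.15],0.0625]
    - [0.03,[0.15,0,0],0.02]
    - [0.03,[0.15,0,0],0]
    - [0.03,[0.15,0,0],0]
    - [0.03,[0,0,0],0]
    - [0.03,[0,0,0],0]

```text
time: 15.73
tool_pos: [0.5069, -0.1828, 0.1317]
ee_rot: [3.141, 0.001, 1.418]
wrist_force: [-0.3, 0.2, -0.5]
width: 0.0297
finger_force: 0.0
```

```bash
python3 look.py d|grep -v blob
```

```text
corners [[0.666, -0.456], [0.43, -0.495], [0.427, -0.307], [0.629, -0.274]]
no lemon float division by zero
```

View pics/d.png

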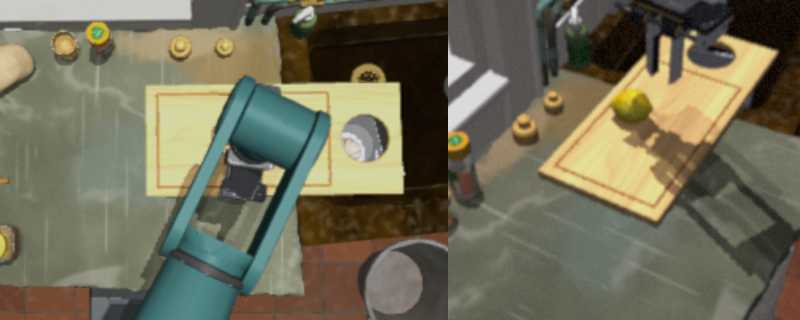

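The garlic has dropped into the tub; it shows through the hole at crop (352,148). The lemon hasn't moved ((632,105) in the right panel). Next I'll go behind it and lower.

In the tool's units: 0.035 m is 0.175, 0.022 m is 0.11.

step_hand:
  increments:
    - [0.036,[0.075,0.07,0],0]
    - [0.036,[0.11,0.105,0],0]
    - [0.036,[0.11,0.105,0],0]
    - [0.036,[0.04,0.035,0],0]
    - [0.036,[0,0,0.1],0]
    - [0.036,[0,0,0.175],0]
    - [0.036,[0,0,0.15],0]
    - [0.036,[0,0,0.075],0]
    - [0.036,[0,0,0.04],0]
    - [0.036,[0,0,0],0]
    - [0.036,[0,0,0],0]

```text
time: 16.75
tool_pos: [0.5796, -0.1289, 0.0238]
ee_rot: [3.141, 0.0, 1.414]
wrist_force: [0.5, -0.2, 0.8]
width: 0.0361
finger_force: 0.0
```

```bash
python3 look.py e | grep lemon
```

```text
lemon [[355.5, 186.2], [228.2, 181.5]] [ 0.6809 -0.0781  0.0227]
```

In the tool's units: -0.008 m is -0.04, -0.003 m is -0.015.

step_hand:
  increments:
    - [0.036,[-0.04,-0.015,0],0]
    - [0.036,[-0.04,0,0],0]
    - [0.036,[-0.03,0,0],0]
    - [0.036,[-0.02,0,0],0]
    - [0.036,[-0.015,0,0],0]
    - [0.036,[-0.015,0,0],0]
    - [0.036,[-0.015,0,0],0]
    - [0.036,[-0.02,0,0],0]
    - [0.036,[-0.025,0,0],0]
    - [0.036,[-0.03,0,0],0]
    - [0.036,[-0.03,0,0],0]
    - [0.036,[-0.03,0,0],0]
    - [0.036,[-0.03,0,0],0]
    - [0.036,[-0.03,0,0],0]
    - [0.036,[-0.03,0,0],0]
    - [0.036,[-0.03,0,0],0]
    - [0.036,[-0.03,0,0],0]
    - [0.036,[-0.03,0,0],0]
    - [0.036,[-0.03,0,0],0]
    - [0.036,[-0.03,0,0],0]

```text
time: 18.52
tool_pos: [0.5593, -0.2366, 0.0234]
ee_rot: [-3.142, 0.0, 1.415]
wrist_force: [-0.1, 1.2, 0.6]
width: 0.0362
finger_force: 0.6
```

```bash
python3 look.py f|grep lemon
```

```text
no lemon max() iterable argument is empty
```

View pics/f.png

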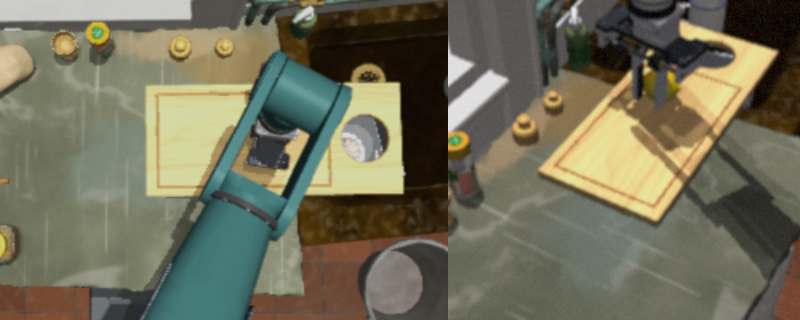

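The lemon is still cradled, at (660,82) in the right panel, and the board hasn't moved. About 165 mm is left.

In the tool's units: -0.006 m is -0.03.

step_hand:
  increments:
    - [0.036,[-0.03,0,0],0]
    - [0.036,[-0.03,0,0],0]
    - [0.036,[-0.03,0,0],0]
    - [0.036,[-0.03,0,0],0]
    - [0.036,[-0.03,0,0],0]
    - [0.036,[-0.03,0,0],0]
    - [0.036,[-0.03,0,0],0]
    - [0.036,[-0.03,0,0],0]
    - [0.036,[-0.03,0,0],0]
    - [0.036,[-0.03,0,0],0]
    - [0.036,[-0.03,0,0],0]
    - [0.036,[-0.03,0,0],0]
    - [0.036,[-0.03,0,0],0]
    - [0.036,[-0.03,0,0],0]
    - [0.036,[-0.03,0,0],0]
    - [0.036,[-0.03,0,0],0]
    - [0.036,[-0.03,0,0],0]
    - [0.036,[-0.03,0,0],0]
    - [0.036,[-0.03,0,0],0]
    - [0.036,[-0.03,0,0],0]

```text
time: 20.28
tool_pos: [0.5408, -0.3551, 0.0237]
ee_rot: [3.141, 0.0, 1.415]
wrist_force: [-0.5, -0.5, 0.4]
width: 0.036
finger_force: 0.2
```

step_hand:
  increments:
    - [0.036,[-0.03,0,0],0]
    - [0.036,[-0.03,0,0],0]
    - [0.036,[-0.03,0,0],0]
    - [0.036,[-0.03,0,0],0]
    - [0.036,[-0.03,0,0],0]
    - [0.036,[-0.03,0,0],0]
    - [0.036,[-0.02,0,0],0]
    - [0.036,[-0.015,0,0],0]
    - [0.036,[0,0,0],0]
    - [0.036,[0,0,0],0]

```text
time: 21.12
tool_pos: [0.5341, -0.397, 0.0234]
ee_rot: [-3.142, -0.0, 1.415]
wrist_force: [-0.1, 0.6, -0.8]
width: 0.036
finger_force: 0.0
```

In the tool's units: -0.03 m is -0.15, -0.02 m is -0.1.

step_hand:
  increments:
    - [0.036,[0.05,0,-0.05],0]
    - [0.036,[0.15,0,-0.1],0]
    - [0.036,[0.15,0,-0.15],0]
    - [0.036,[0.15,0,-0.15],0]
    - [0.036,[0.15,0,-0.15],0]
    - [0.036,[0.15,0,0],0]
    - [0.036,[0.15,0,0],0]
    - [0.036,[0.15,0,0],0]
    - [0.036,[0,0,0],0]
    - [0.036,[0,0,0],0]
    - [0.036,[0,0,0],0]

```text
time: 22.03
tool_pos: [0.568, -0.181, 0.1424]
ee_rot: [3.141, 0.001, 1.416]
wrist_force: [0.2, -0.4, -0.8]
width: 0.0361
finger_force: 0.0
```

```bash
python3 look.py g|grep -v blob;python3 hole.py
```

```text
corners [[0.635, -0.495], [0.43, -0.495], [0.427, -0.265], [0.635, -0.359]]
lemon [[431.9, 190.1], [229.6, 177.4]] [ 0.769  -0.281  -0.1086]
back slope -0.5301621794392035 x at hole 0.6374605355110644
front slope 0.06148042528728319 x at hole 0.42631399624916116
right edge u [np.float64(459.5), np.float64(459.5), np.float64(416.5), np.float64(449.5), np.float64(460.5), np.float64(460.5), np.float64(453.5), np.float64(451.5), np.float64(460.5), np.float64(448.5), np.float64(417.5)] y -0.47522697588252993
```

View pics/g.png

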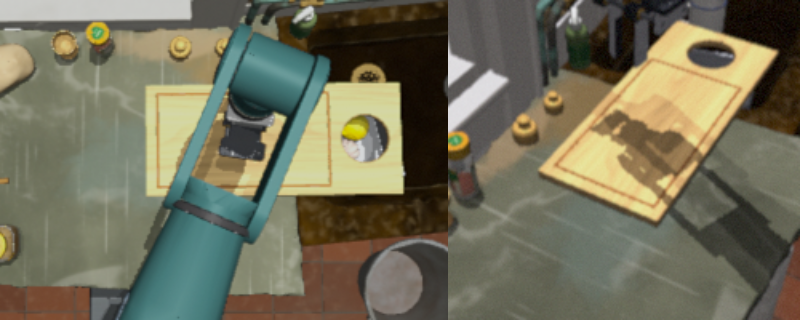

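The lemon shows through the hole at crop (353,128) and is gone from the board in both views. The board corners haven't changed: right end at y = -0.495, which puts the hole at about (0.531, -0.427) over the mouth. The arm is clear, so I'll wait briefly for things to settle and hand in.

step_hand:
  increments:
    - [0.036,[0,0,0],0]
    - [0.036,[0,0,0],0]
    - [0.036,[0,0,0],0]
    - [0.036,[0,0,0],0]
    - [0.036,[0,0,0],0]
    - [0.036,[0,0,0],0]

```text
time: 22.68
tool_pos: [0.5681, -0.1814, 0.1418]
ee_rot: [-3.142, 0.0, 1.415]
wrist_force: [0.5, -1.0, 0.1]
width: 0.036
finger_force: 0.0
```

```bash
python3 -c "
from h import *
T=viewer.snapshot('top');print(cen(big(lemon(T),(410,170,470,225))))
print(workorder.close_job())"
```

```text
(431.8998862343572, 190.16609783845277)
the job is handed in; nothing more can be done
None
```

I handed the job in at about 23 s: in the last pictures the board's hole was wholly over the tub, the garlic and then the lemon had dropped through it, and nothing standing round the board looked disturbed; no verdict came back.

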